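Turn a washed praline mould onto the warm-air dryer and switch it on

ROBOT

A 6-joint arm with a two-finger parallel gripper is mounted at the origin on a cart in front of the work surface, level with it; the furniture and walls round the work are solid. World frame = base frame: x ahead of the robot, y to its left, z up, the work surface at z = 0. Lengths are in m, angles in rad, forces in N, time in s.
With the tool pointing down it reaches from about 0.25 to 0.775 m from the base axis. Payload 4 kg.
Tool frame: the origin (TCP) lies between the finger pads; the fingertips stand 14 mm ahead of it and the grasp point (between the pads) lies 5 mm behind it (nose_length is the distance from the TCP to the fingertips, in m); z points along the fingers, y is the line along which they close (so a half turn about z gives the same grasp; the last joint's range is limited). The gripper opens to 94 mm and grips with 3 to 60 N. Pads are 16 mm wide; open, the fingers measure 119 mm over their backs; the gripper's body (75 mm by 177 mm) begins 78 mm behind the grasp point.
Start: joints at [1.159, 0.087, 1.371, -0, 1.684, -0.103], TCP at [0.167, 0.524, 0.22] pointing down, gripper open.
Joint ranges: [-3.1, 3.1], [-0.76, 2.03], [0.27, 2.55], [-1.08, 4.22], [0.17, 2.65], [-2.57, 2.57]. Speed limits (rad/s): [2.79, 2.79, 3.14, 3.14, 3.14, 3.14].

INTERFACE

Orientations are given as [roll, pitch, yaw] about the fixed x, y, z axes, in that order (R = Rz(yaw) Ry(pitch) Rx(roll)).
In Python, from bench import * gives the robot as it stands.
- The arm moves only by the tool move_arm, never from a script. Its argument "steps" is one flat list of numbers, 7 for each row, row after row: the turn, a rotation vector about the world's x, y, z in rad, then the shift along the world's x, y, z in m, then the opening, from 0 (shut) to 1 (fully open). A call has 1 to 12 rows; each row is the pose to reach, as a shift and turn from the pose commanded when the call began; what a row does not reach only later rows make up. A row lasts 1/10 s, in which the tool goes at most 50 mm and 8.59 degrees, less where a joint would pass 70% of its speed; a pose out of reach is approached as far as the arm can. A call with a gripper value outside its range is refused whole. The fingers move at their own pace and stop on an object; the grip force is fixed at half the most. Time passes only in rows, so rows that repeat a pose let the fingers close. It gives the time, the measured TCP pose, the force, the opening and the grip force at its end, in the units of the state.
- get_obs(): the state, without advancing time (a new reading comes with each control period).
- snapshot(name): name is "side" or "top"; returns (picture, depth): 400x640x3 uint8, red, green, blue; 400x640 float32, m along the optical axis (not along the pixel's ray), 0 where there is no reading.
- camera_model(name): a dict with "fx", "fy", "cx", "cy" (pixels), "k1" (the pictures are not rectified: a ray, as slopes to the right and down, at radius r is drawn at 1 + k1 r^2 times it, then the intrinsics apply), "rvec" (rotation vector, rad) and "tvec" (3), from world to camera coordinates, as OpenCV has them. Camera axes: x right, y down, z forward; pixel columns grow to the right and rows downward; lengths in m; the calibration is good to about 2 mm. A picture is of the moment at which its call begins. camera_model takes no time and is no camera call.
- close_job(): hands the job in; it is judged then, once.
Trained networks look in the newest picture that a camera, given by its name, has taken for a name from the list of things; names that differ only in an ending like _2 or _b are one class to them, and where a whole thing is asked for, a point or a joint stands for the part that bears it (a point fixed in the world has none). Each returns a list of dicts, best first, with "score" (0 to 1); they miss things now and then, are a little off and sometimes report something else, mostly with a low value. They report only what shows in the picture. A call takes as long as a camera call.
- silhouettes(camera, target): "pixels" (400x640 bool, what is visible of it) and "uv" ([column, row] in pixels, amid what is visible of it).
- spot_point(camera, target): "uv" ([column, row] in pixels: a listed point, or the origin of a listed thing).
The state is a dict: "time": time; "joint_positions": joint angles; "qvel": joint speeds; "joint_torque": joint torques, N m; "tool_pos": TCP position; "ee_rot": TCP orientation; "wrist_force": force on the tool from outside, world axes, zero at the start; "wrist_torque": the same for the moment, N m; "width": finger opening in m; "finger_force": force on a finger pad.
Only numpy, scipy, OpenCV 4.12 (cv2) and the standard library are available. Lean on these libraries where they do the work, as an engineer would, in place of code of your own. Each camera call takes 0.05 s, during which the arm holds its last target. There are 200 camera calls.

TASK

The washed praline mould stands in the wire rack with its open cells uppermost, where the water stays in them. Turn it over and lay it cells down on the dryer's sloping grille, flat and fully home on the foot ledge; then swing the wire bail over until its roller rests on the mould's back, so that the draught cannot lift it. Only then flip the dryer's toggle lever over to the right until it snaps on, and leave the other things on the counter where they stand.

Things in the scene. Their poses are not given: they have to be found in the camera images.
- rack: Fixed steel-wire rack, 170 x 223 x 105 mm, three slots in a row along its y (left at zero yaw). Origin on the counter. A mould leans 28 deg from vertical, top to +y. J wires at x = -85 and 85 mm reach 105 mm up its back, with 22 mm lips in front of its foot. The mould is in the slot on the -y side, the rest are empty: its upper half is free on both sides. Draw it out up along its own plane.
- mould: Empty whitish plastic praline mould, a rigid flat tray, 0.08 to 0.17 kg, 30 cells open on its +z face, their bumps on its back. Solid slab: x -102 to 102, y -119 to 119, z 0 (back) to 18 mm (cell face). Origin: centre of the back. In the rack x points up its slope, z (cells) up towards the dryer. Pinch it across the 18 mm at its top edge, tool tilted as it leans.
- mould_cells (a point): Centre of the mould's open-cell face: (0, 0, 18 mm) in the mould's frame, axes as the mould's.
- mould_top_edge (a point): Middle of the edge that is uppermost in the rack, half way through the thickness: (102, 0, 9 mm) in the mould's frame, axes as the mould's.
- dryer: Warm-air dryer, a fixed aluminium box 150 mm high, 270 mm along x. Origin on the counter under it; x away from the robot, y left at zero yaw. Its sloping grille faces left (+y), towards the rack, and leans back to the right. Side cheeks, inner faces at x = -131 and 131 mm, stand 36 mm (foot) to 12 mm (top) proud of the grille. Grey switch console on its near (-x) side.
- grille: Sloping bed of steel bars, 50 deg to the counter. Origin on the bars at the middle of the foot ledge, 40 mm up. x level as the dryer's x, y down the slope, z square out of the bed. Bars from y = 0 to -145 mm; ledge 30 mm proud. Mould home: its 241 mm side level, centre x = 0 (12 mm to spare each side), y = -102 mm, upper 59 mm overhanging in free air. Let go a few mm up, it slides home.
- bail (a joint): Wire bail hinged at the foot of the bed, axis along the grille's x. 0: open, lying left, 20 deg above level (starts at 0 to 0.45). Grows as it swings up and over to the right: upright at 1.22, roller meets the back of a mould lying home at 1.92 (stop 1.98). Stiff hinge (0.16 N m): it stays where it is left; 2 to 3 N on the roller moves it.
- bail_roller (a point): Centre of the bail's black rubber roller, 14 mm in diameter, 120 mm long along the grille's x, 110 mm from the hinge axis. Steel wire 7 mm thick goes on from its ends to the arms at x = -139 and 139 mm.
- bail_pivot (a point): Point on the bail's hinge axis midway between its arms: (0, 0, 25 mm) in the grille's frame; axes as the dryer's.
- toggle (a joint): Angle of the dryer's toggle lever. 0: off, leaning 24 deg to the left (dryer's +y) of square to its panel. 0.84: on, leaning 24 deg to the right. Sprung over centre: no rest between; past the centre (0.42) it snaps to the end by itself. About 4 N at the tip starts it, less towards the centre.
- toggle_tip (a point): End of the toggle lever: black, round, 72 mm long from its pivot, 16 mm thick over its last 14 mm, 10 mm near the root. It swings in the pivot frame's y-z plane.
- toggle_pivot (a point): Pivot of the lever. x along the swing axis (away from the robot, nose up 20 deg), y left, z square out of the panel, which slopes 20 deg down to the robot and lies 8 mm under the pivot. Wire guard loops, 23 mm high over the panel, stand at x = -18 and 18 mm; left and right are free. A steel pip marks the on side.
- nut_jar: Jar of nuts, green lid, 97 mm wide, 136 mm high; origin under it; a bystander.
- nib_bowl: Small steel bowl of chocolate nibs, 76 mm wide, 35 mm high; origin under it; a bystander.

How it is judged:
On the way, in this order (a step that is already met when the one before it is completed fails the run):
1. the mould lies cells down on the grille, flat and home on the ledge, let go, with the toggle still off (z of mould in the frame of grille between 0.012 and 0.025 m and z of mould_cells in the frame of grille below 0.007 m and y of mould in the frame of grille between -0.111 and -0.095 m and angle between the x axis of mould and the y axis of grille, either way round below 0.12 rad and angle between the z axis of mould and the z axis of grille, either way round below 0.09 rad and contact force between the fingers and mould below 0.2 N and value of joint toggle below 0.1 rad), for 0.2 s.
2. the bail's roller is down on the mould's back, the toggle still off (z of mould in the frame of grille between 0.012 and 0.025 m and z of mould_cells in the frame of grille below 0.007 m and y of mould in the frame of grille between -0.111 and -0.095 m and angle between the x axis of mould and the y axis of grille, either way round below 0.12 rad and angle between the z axis of mould and the z axis of grille, either way round below 0.09 rad and value of joint bail above 1.84 rad and value of joint toggle below 0.1 rad), for 0.2 s.
3. the toggle has snapped on (z of mould in the frame of grille between 0.012 and 0.025 m and z of mould_cells in the frame of grille below 0.007 m and y of mould in the frame of grille between -0.111 and -0.095 m and angle between the x axis of mould and the y axis of grille, either way round below 0.12 rad and angle between the z axis of mould and the z axis of grille, either way round below 0.09 rad and value of joint bail above 1.84 rad and value of joint toggle above 0.78 rad), for 0.2 s.
At the end, for the whole second after the job is handed in: Mould at rest cells down on the grille: cell face under 7 mm from the bars, flat within 0.09 rad, foot within 9 mm of the ledge, square within 0.12 rad; bail at 1.84 rad or more (roller within about 9 mm of the mould's back); toggle on (0.78 rad or more) (all of step 3 and linear speed of mould below 0.02 m/s); the robot touches nothing.
It fails at once if a bystander (jar of nuts or bowl of nibs) is moved more than 30 mm or tipped (distance of any of nib_bowl, nut_jar from where it was at the start of the episode above 0.03 m or angle between any of nib_bowl, nut_jar's own z axis and vertical above 0.4 rad).
It fails at once if the toggle is switched on before the bail is down (value of joint toggle above 0.5 rad and value of joint bail below 1.7 rad).
It also fails if it takes over 59 s, if anything falls off the work surface, if the arm or the gripper's body presses on something with over 40 N, if the wrist force passes 120 N, or if a joint passes its speed limit or range.

## Working session

There is one attempt and no reset: what is moved stays moved. The work goes in short steps, Python scripts to look and compute and a tool call to move; the robot and the scene stay as the last step left them, time stands still between calls to the robot, and variables do not carry over. Pictures are saved under pics/ and viewed, at most 10 in all, crops included, and the job is handed in when it is done.

Besides the shell and the picture viewer there is one more tool, called after "Request:" as name(argument=value, ...) on one line, values as JSON. move_arm: Moves the arm, as the interface text tells. Its arguments: {"type":"object","properties":{"steps":{"type":"array"}},"required":["steps"]}

```bash
mkdir -p pics; ls
cat > h.py <<'E'
from bench import *
import numpy as np, cv2
from scipy.spatial.transform import Rotation as R
np.set_printoptions(precision=4,suppress=True)
def cam(n):
    m=camera_model(n); return m,cv2.Rodrigues(np.array(m["rvec"],float))[0],np.array(m["tvec"],float).ravel()
def ray(n,uv):
    m,Rm,t=cam(n); K=np.array([[m["fx"],0,m["cx"]],[0,m["fy"],m["cy"]],[0,0,1]],float)
    p=cv2.undistortPoints(np.array(uv,float).reshape(-1,1,2),K,np.array([m["k1"],0,0,0.])).reshape(-1,2)
    return np.c_[p,np.ones(len(p))]
def world(n,uv,z):
    m,Rm,t=cam(n); return (ray(n,uv)*np.array(z).reshape(-1,1)-t)@Rm
def cloud(n,mask,depth):
    v,u=np.nonzero(mask&(depth>0)); return world(n,np.c_[u,v],depth[v,u])
def proj(n,P):
    m,Rm,t=cam(n); K=np.array([[m["fx"],0,m["cx"]],[0,m["fy"],m["cy"]],[0,0,1]],float)
    return cv2.projectPoints(np.array(P,float).reshape(-1,1,3),np.array(m["rvec"],float),t,K,np.array([m["k1"],0,0,0.]))[0].reshape(-1,2)
def tri(uva,uvb,a="side",b="top"):
    rows=[];rhs=[]
    for n,uv in((a,uva),(b,uvb)):
        m,Rm,t=cam(n); d=Rm.T@ray(n,uv)[0]; d/=np.linalg.norm(d); c=-Rm.T@t
        P=np.eye(3)-np.outer(d,d); rows.append(P); rhs.append(P@c)
    x,r,_,_=np.linalg.lstsq(np.vstack(rows),np.hstack(rhs),rcond=None); return x,np.sqrt(r)
E
python3 - <<'E'
from h import *
for n in("side","top"):
    p,d=snapshot(n); cv2.imwrite(f"pics/{n}0.png",p[:,:,::-1]); np.save(n+"0.npy",d)
    m,Rm,t=cam(n); print(n,-Rm.T@t,Rm[2])
    for q in["rack","mould","mould_cells","mould_top_edge","dryer","grille","bail_roller","bail_pivot","toggle_tip","toggle_pivot","nut_jar","nib_bowl"]:
        r=spot_point(n,q)
        for e in r[:2]:
            u,v=map(int,np.round(e["uv"])); 
            z=d[min(max(v,0),399),min(max(u,0),639)]
            print(n,q,round(e["score"],2),np.array(e["uv"]),world(n,[e["uv"]],[z])[0] if z>0 else None)
print(get_obs()["time"])
E
```

```text
pics
side [0.636  1.0989 0.6688] [-0.0377 -0.8949 -0.4448]
side rack 0.84 [358.6 290.7] [0.5166 0.2387 0.0017]
side rack 0.34 [311.7 208.2] [ 0.6337 -0.1157  0.0587]
side mould 0.67 [356.2 254.5] [ 0.5058  0.0659 -0.001 ]
side mould_cells 0.73 [357.9 249.3] [ 0.498   0.0375 -0.0013]
side mould_cells 0.27 [357.6 256.3] [ 0.5026  0.0745 -0.0017]
side mould_top_edge 0.81 [355.3 231.9] [0.5358 0.266  0.1896]
side dryer 0.88 [314.  208.5] [ 0.6262 -0.1219  0.0545]
side grille 0.73 [315.6 209.6] [ 0.6211 -0.1213  0.0508]
side bail_roller 0.68 [326.6 195.6] [ 0.5894 -0.044   0.1364]
side bail_pivot 0.72 [320.4 207. ] [ 0.6056 -0.1238  0.0588]
side toggle_tip 0.61 [372.1 166.8] [ 0.4266 -0.25    0.1482]
side toggle_tip 0.27 [315.1 213.3] [ 0.6228 -0.1161  0.0401]
side toggle_pivot 0.74 [362.  180.8] [ 0.4574 -0.2613  0.0916]
side nut_jar 0.85 [261.2 269. ] [0.7672 0.1771 0.0286]
side nib_bowl 0.57 [389.2 246.9] [0.4069 0.0459 0.0111]
top [0.4046 0.0297 1.3513] [ 0.1556 -0.0172 -0.9877]
top rack 0.31 [285.1 156.1] [0.7365 0.1116 0.1356]
top mould 0.86 [244.7 228.4] [ 0.5355  0.2527 -0.0006]
top mould_cells 0.64 [249.  227.4] [0.5273 0.2212 0.1132]
top dryer 0.63 [394.7 198.4] [ 0.6065 -0.2144  0.1147]
top grille 0.72 [370.1 201.4] [ 0.6106 -0.1502  0.0389]
top bail_roller 0.77 [337.4 202.8] [ 0.614  -0.0486 -0.0006]
top bail_pivot 0.68 [366.2 200.4] [ 0.612  -0.1364  0.0511]
top toggle_tip 0.6 [410.9 256.8] [ 0.4307 -0.2465  0.1504]
top toggle_pivot 0.71 [418.4 249.3] [ 0.4537 -0.2835  0.0935]
top nut_jar 0.75 [283.1 158.4] [0.7299 0.1177 0.1339]
top nut_jar 0.38 [414.1 249.9] [ 0.4518 -0.2675  0.1052]
top nib_bowl 0.64 [392.9 199.4] [ 0.6046 -0.21    0.1086]
1.3
```

```bash
python3 -c "
import cv2
for n,(x0,y0,x1,y1) in dict(side=(200,120,480,330),top=(190,110,470,320)).items():
    p=cv2.imread(f'pics/{n}0.png')[y0:y1,x0:x1]; cv2.imwrite(f'pics/{n}0z.png',cv2.resize(p,(800,600),interpolation=cv2.INTER_CUBIC))
"
```

```text
(no output)
```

View pics/side0z.png

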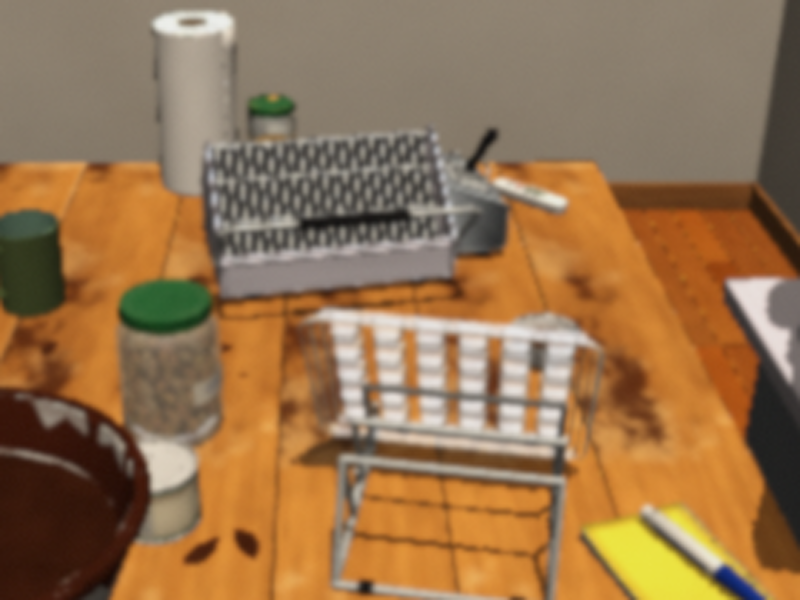

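View pics/top0z.png

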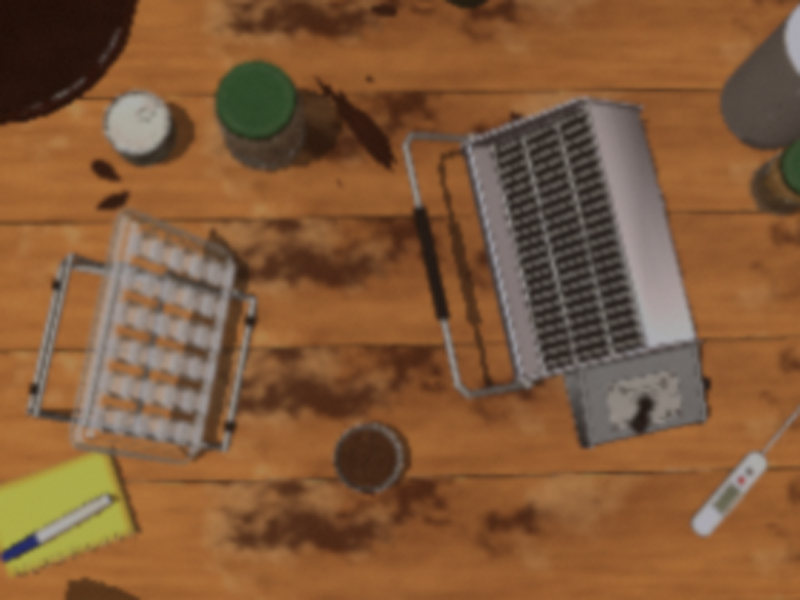

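The side view shows the mould leaning in the rack around (355,250) full-frame, the dryer behind at (315,200), the bail open with its black roller at (326,196), and the toggle at (368,172) leaning left. The top view agrees: rack at (240,230), dryer at (395,195), jar at (283,155), bowl at (320,270). The two detections "top rack 0.31" and "top nib_bowl (393,199)" are wrong. Next I measure the poses.

Run:
```python
from h import *
from scipy.optimize import minimize
import pickle
S={}
for n in("side","top"):
    for q in("mould","dryer","grille","bail_roller","rack","toggle_tip","nut_jar","nib_bowl"):
        r=silhouettes(n,q)
        if r: S[n,q]=r[0]["pixels"]; print(n,q,round(r[0]["score"],2),r[0]["pixels"].sum(),np.array(r[0]["uv"]))
pickle.dump(S,open("S.pkl","wb"))
D={n:np.load(n+"0.npy") for n in("side","top")}
# mould box by silhouettes
def fr(yaw,lean):
    c,s=np.cos(lean),np.sin(lean)
    return R.from_euler("z",yaw).as_matrix()@np.array([[0,-1,0],[s,0,-c],[c,0,s]])
C=np.array([[x,y,z] for x in(-.102,.102) for y in(-.119,.119) for z in(0,.018)])
def box(n,P):
    m=np.zeros((1600,2560),np.uint8); h=cv2.convexHull(((proj(n,P)+.5)*4).astype(np.float32)).astype(np.int32)
    cv2.fillPoly(m,[h],1); return cv2.resize(m.astype(np.float32),(640,400),interpolation=cv2.INTER_AREA)
def cost(p):
    P=C@fr(p[3],np.radians(28)).T+p[:3]; t=0
    for n in("side","top"):
        a=box(n,P); b=S[n,"mould"]; t+=1-np.minimum(a,b).sum()/np.maximum(a,b).sum()
    return t
best=None
for y0 in(-.3,0,.3):
    p0=np.array([.525,.24,.105,y0])
    sim=np.vstack([p0]+[p0+d for d in np.diag([.02,.02,.02,.15])])
    r=minimize(cost,p0,method="Nelder-Mead",options=dict(initial_simplex=sim,maxiter=500))
    print(r.fun,r.x)
o=get_obs(); print(o["time"],o["tool_pos"],o["ee_rot"],o["width"])
# grille plane
for n in("side","top"):
    for q in("grille","dryer"):
        if (n,q) in S:
            P=cloud(n,cv2.erode(S[n,q].astype(np.uint8),np.ones((3,3)))>0,D[n]); print(n,q,len(P),np.percentile(P,[1,50,99],axis=0))
for q,a,b in [("bail_pivot",(320.4,207),(366.2,200.4)),("grille",(315.6,209.6),(370.1,201.4)),("roller",(326.6,195.6),(337.4,202.8)),("tip",(372.1,166.8),(410.9,256.8)),("tpiv",(362,180.8),(418.4,249.3)),("mould",(356.2,254.5),(244.7,228.4)),("cells",(357.9,249.3),(249,227.4))]: print(q,*tri(a,b))
```

```text
side mould 0.86 2644 [353.8 248.3]
side dryer 0.9 5060 [319.7 195.4]
side grille 0.63 2502 [313.1 186. ]
side bail_roller 0.86 282 [328.8 197.2]
side rack 0.79 1497 [357.  287.3]
top mould 0.81 3361 [243.6 228.1]
top dryer 0.97 7308 [396.2 204. ]
top grille 0.92 3692 [383.2 196.7]
top bail_roller 0.93 363 [341.  207.4]
top rack 0.74 602 [207.8 228.3]
top toggle_tip 0.2 7466 [392.4 202.4]
top nut_jar 0.61 979 [283.5 151.2]
top nib_bowl 0.88 431 [317.6 267.5]
0.5756587386131287 [ 0.5222  0.2402  0.095  -0.191 ]
0.5767301917076111 [ 0.5224  0.2399  0.0957 -0.1898]
0.5743101239204407 [ 0.522   0.2401  0.0946 -0.1988]
2.1 [0.1672 0.524  0.2195] [3.1415 0.     2.8328] 0.09412137673094728
side grille 2098 [[ 0.5094 -0.2508  0.0493]
 [ 0.632  -0.2025  0.1055]
 [ 0.7445 -0.1396  0.1449]]
side dryer 4674 [[ 0.4223 -0.2644  0.0174]
 [ 0.6101 -0.1828  0.0858]
 [ 0.7595 -0.0308  0.1457]]
top grille 3365 [[ 0.5006 -0.2541  0.0381]
 [ 0.6193 -0.1909  0.089 ]
 [ 0.7428 -0.1177  0.1482]]
top dryer 6710 [[ 0.4236 -0.3288  0.038 ]
 [ 0.5966 -0.217   0.0946]
 [ 0.7577 -0.056   0.1508]]
bail_pivot [ 0.6084 -0.1356  0.0536] [0.0045]
grille [ 0.6161 -0.1514  0.0345] [0.0067]
roller [ 0.591  -0.0404  0.1384] [0.0021]
tip [ 0.4289 -0.2463  0.1499] [0.0025]
tpiv [ 0.4541 -0.2866  0.0809] [0.0001]
mould [0.526  0.2346 0.1082] [0.0015]
cells [0.5245 0.2213 0.1153] [0.0037]
```

```bash
cat > m.py <<'E'
from h import *
import pickle
S=pickle.load(open("S.pkl","rb")); D={n:np.load(n+"0.npy") for n in("side","top")}
def plane(P,tol=.004,it=400):
    g=np.random.default_rng(0); b=None
    for _ in range(it):
        a=P[g.choice(len(P),3,False)]; n=np.cross(a[1]-a[0],a[2]-a[0]); n/=np.linalg.norm(n)+1e-12
        i=abs((P-a[0])@n)<tol
        if b is None or i.sum()>b.sum(): b=i
    for _ in range(3):
        c=P[b].mean(0); n=np.linalg.svd(P[b]-c,full_matrices=False)[2][2]; n*=np.sign(n[2]); b=abs((P-c)@n)<tol
    return c,n,b
E
python3 - <<'E'
from m import *
for n in("side","top"):
  for q in("grille","mould"):
    P=cloud(n,S[n,q],D[n])
    if q=="mould": P=P[P[:,2]>.03]
    c,nn,b=plane(P); print(n,q,len(P),b.sum(),c,nn,"tilt",np.degrees(np.arccos(nn[2])),"yaw",np.arctan2(-nn[0],nn[1]))
    e=np.array([nn[1],-nn[0],0]);e/=np.linalg.norm(e); 
    f=np.cross(nn,e); Q=P[b]; print("  level ext",np.percentile((Q-c)@e,[.3,1,99,99.7]),"slope",np.percentile((Q-c)@f,[.3,1,99,99.7]),"z",np.percentile(Q[:,2],[1,99]))
  P=cloud(n,S[n,"dryer"],D[n]); Q=P[abs(P[:,2]-.15)<.004]; print(n,"top",len(Q),Q.mean(0) if len(Q) else 0)
  if len(Q)>30: r=cv2.minAreaRect(Q[:,:2].astype(np.float32)*1000); print(r)
# dryer top view minarea of mask points z>.035 ; bail
  P=cloud(n,S[n,"bail_roller"],D[n]); 
  for zlo in(.05,): 
    Q=P[P[:,2]>zlo]; c=Q.mean(0); v=np.linalg.svd(Q-c)[2][0]; print(n,"bail pts",len(Q),c,v,Q.min(0),Q.max(0))
# overlay
def fr(yaw,lean):
    c,s=np.cos(lean),np.sin(lean)
    return R.from_euler("z",yaw).as_matrix()@np.array([[0,-1,0],[s,0,-c],[c,0,s]])
out=[]
for n,(x0,y0) in dict(side=(290,200),top=(190,160)).items():
    im=cv2.resize(cv2.imread(f"pics/{n}0.png")[y0:y0+130,x0:x0+130],(520,520),interpolation=cv2.INTER_CUBIC)
    m=cv2.resize(S[n,"mould"][y0:y0+130,x0:x0+130].astype(np.uint8),(520,520),interpolation=0)
    cs,_=cv2.findContours(m,0,2); cv2.drawContours(im,cs,-1,(0,255,255),1)
    for yaw,z,col in((-.19,.0955,(0,0,255)),):
        for zz in(0,.018):
            P=np.array([[x,y,zz] for x,y in((-.102,-.119),(.102,-.119),(.102,.119),(-.102,.119))])@fr(yaw,np.radians(28)).T+[.5222,.2401,z]
            cv2.polylines(im,[((proj(n,P)-[x0,y0]+.5)*4).astype(np.int32)],True,col if zz else (255,0,0),1)
    out.append(im[:, :400] if n=="top" else im[:, :400])
cv2.imwrite("pics/ov1.png",np.hstack(out))
E
```

```text
side grille 2491 1927 [ 0.6291 -0.1981  0.1   ] [-0.1448  0.7542  0.6404] tilt 50.17595313491982 yaw 0.18966219242291946
  level ext [-0.1277 -0.1245  0.1193  0.121 ] slope [-0.0628 -0.0613  0.0687  0.0693] z [0.0471 0.1479]
side mould 2367 1365 [0.5286 0.2474 0.125 ] [-0.1753 -0.8546  0.4887] tilt 60.74417468188673 yaw 2.9392523054824733
  level ext [-0.1154 -0.1097  0.1212  0.1225] slope [-0.0809 -0.0797  0.092   0.1005] z [0.0443 0.1937]
side top 128 [ 0.6186 -0.2356  0.1483]
((596.0262451171875, -231.5627899169922), (339.2832946777344, 37.936546325683594), 10.045769691467285)
side bail pts 281 [ 0.5817 -0.054   0.1283] [0.9526 0.2917 0.0869] [ 0.4549 -0.2089  0.0577] [ 0.7462 -0.0219  0.1405]
top grille 3675 2837 [ 0.6218 -0.1974  0.0959] [-0.1427  0.7495  0.6464] tilt 49.72748260772369 yaw 0.1881498998300033
  level ext [-0.1244 -0.123   0.1268  0.1292] slope [-0.0712 -0.07    0.0758  0.0769] z [0.0381 0.15  ]
top mould 2843 1510 [0.5205 0.2255 0.1192] [-0.1676 -0.8664  0.4703] tilt 61.94590155599768 yaw 2.950467443280256
  level ext [-0.1054 -0.1007  0.1003  0.1016] slope [-0.0843 -0.0828  0.0932  0.095 ] z [0.0369 0.1921]
top top 255 [ 0.6198 -0.2404  0.1489]
((591.5667114257812, -236.7911376953125), (346.5677795410156, 40.13700866699219), 9.197675704956055)
top bail pts 343 [ 0.5802 -0.0589  0.1309] [-0.956  -0.2799 -0.0882] [ 0.4605 -0.1575  0.059 ] [ 0.74   -0.0248  0.1454]
```

View pics/ov1.png

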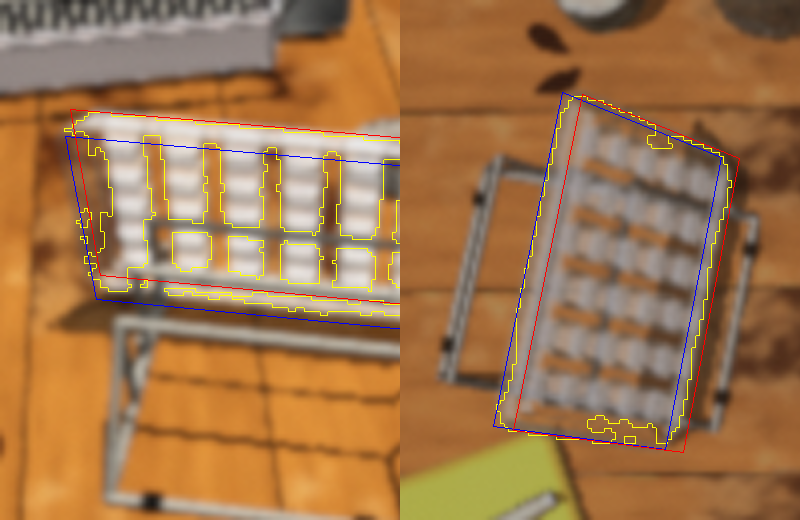

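The silhouette contour matches the 28° box well, with yaw near -0.19. The foot and cell face sit about 2 px inside it, so I'll refine using filled hulls plus depth.

Run:
```python
from m import *
from scipy.optimize import minimize
def fr(yaw,lean=np.radians(28)):
    c,s=np.cos(lean),np.sin(lean)
    return R.from_euler("z",yaw).as_matrix()@np.array([[0,-1,0],[s,0,-c],[c,0,s]])
C=np.array([[x,y,z] for x in(-.102,.102) for y in(-.119,.119) for z in(0,.018)])
H={}
for n in("side","top"):
    cs,_=cv2.findContours(S[n,"mould"].astype(np.uint8),0,2); c=max(cs,key=cv2.contourArea)
    m=np.zeros((400,640),np.uint8); cv2.fillPoly(m,[cv2.convexHull(c)],1); H[n]=m
def box(n,P):
    m=np.zeros((1600,2560),np.uint8); h=cv2.convexHull(((proj(n,P)+.5)*4).astype(np.float32)).astype(np.int32)
    cv2.fillPoly(m,[h],1); return cv2.resize(m.astype(np.float32),(640,400),interpolation=cv2.INTER_AREA)
def cost(p,ns):
    P=C@fr(p[3]).T+p[:3]
    return sum(1-np.minimum(a,H[n]).sum()/np.maximum(a,H[n]).sum() for n in ns for a in[box(n,P)])
for ns in(("side","top"),("top",),("side",)):
    p0=np.array([.523,.238,.098,-.195]); sim=np.vstack([p0]+[p0+d for d in np.diag([.02,.02,.02,.1])])
    r=minimize(cost,p0,args=(ns,),method="Nelder-Mead",options=dict(initial_simplex=sim)); print(ns,r.fun,r.x, "edge",r.x[:3]+fr(r.x[3])@[.102,0,.009])
# start tool to grasp orientation
yaw=-.193; F=fr(yaw); T=np.c_[F[:,1],-F[:,2],-F[:,0]]
o=get_obs(); R0=R.from_euler("xyz",o["ee_rot"]).as_matrix()
print("turn",R.from_matrix(T@R0.T).as_rotvec(),"tool pos",o["tool_pos"],"up slope",F[:,0],"norm",F[:,2])
Rd=R.from_euler("z",.189)*R.from_euler("x",np.radians(68))*R.from_euler("z",-yaw); print("turn place",Rd.as_rotvec(),np.degrees(Rd.magnitude()))
```

```text
('side', 'top') 0.3172699213027954 [ 0.5232  0.2416  0.0964 -0.1898] edge [0.5308 0.2808 0.1907]
('top',) 0.04014796018600464 [ 0.5237  0.2449  0.0783 -0.1936] edge [0.5314 0.2841 0.1726]
('side',) 0.26437997817993164 [ 0.5237  0.2369  0.0948 -0.1741] edge [0.5306 0.2762 0.1891]
turn [-0.4738  0.1214  0.1135] tool pos [0.1672 0.524  0.2195] up slope [0.09   0.4608 0.8829] norm [-0.1694 -0.8666  0.4695]
turn place [ 1.1933 -0.0024  0.3359] 71.03040114970638
```

Request:
move_arm(steps=[-0.24,0.06,0.06,0.1,-0.05,0.08,1,-0.47,0.12,0.11,0.376,-0.184,0.088,1,-0.47,0.12,0.11,0.376,-0.184,0.088,1,-0.47,0.12,0.11,0.376,-0.184,0.088,1,-0.47,0.12,0.11,0.376,-0.184,0.088,1,-0.47,0.12,0.11,0.376,-0.184,0.088,1,-0.47,0.12,0.11,0.376,-0.184,0.088,1,-0.47,0.12,0.11,0.376,-0.184,0.088,1,-0.47,0.12,0.11,0.376,-0.184,0.088,1,-0.47,0.12,0.11,0.376,-0.184,0.088,1,-0.47,0.12,0.11,0.376,-0.184,0.088,1,-0.47,0.12,0.11,0.376,-0.184,0.088,1])

```text
time: 3.3
tool_pos: [0.5422, 0.3408, 0.3074]
ee_rot: [-2.657, 0.0, 2.947]
wrist_force: [-0.2, -0.5, 0.1]
width: 0.0942
finger_force: 0.0
```

Request:
move_arm(steps=[0,0,0,-0.004,-0.021,-0.04,1,0,0,0,-0.008,-0.042,-0.08,1,0,0,0,-0.011,-0.06,-0.114,1,0,0,0,-0.013,-0.07,-0.132,1,0,0,0,-0.013,-0.07,-0.132,1])

```text
time: 3.8
tool_pos: [0.5271, 0.2692, 0.1724]
ee_rot: [-2.652, -0.005, 2.947]
wrist_force: [0.1, -0.3, 0.3]
width: 0.0943
finger_force: 0.0
```

Run:
```python
from h import *
o=get_obs(); print(o["joint_positions"],o["tool_pos"],o["wrist_force"])
im=[]
for n,(x0,y0) in dict(side=(280,180),top=(190,160)).items():
    p,d=snapshot(n); np.save(n+"1.npy",d); im.append(cv2.resize(p[y0:y0+130,x0:x0+100,::-1],(400,520),interpolation=cv2.INTER_CUBIC))
cv2.imwrite("pics/g1.png",np.hstack(im))
```

```text
[ 0.5684  0.4546  1.088  -0.3685  1.9314 -0.8815] [0.5271 0.2692 0.1724] [ 0.1348 -0.3059  0.295 ]
```

View pics/g1.png

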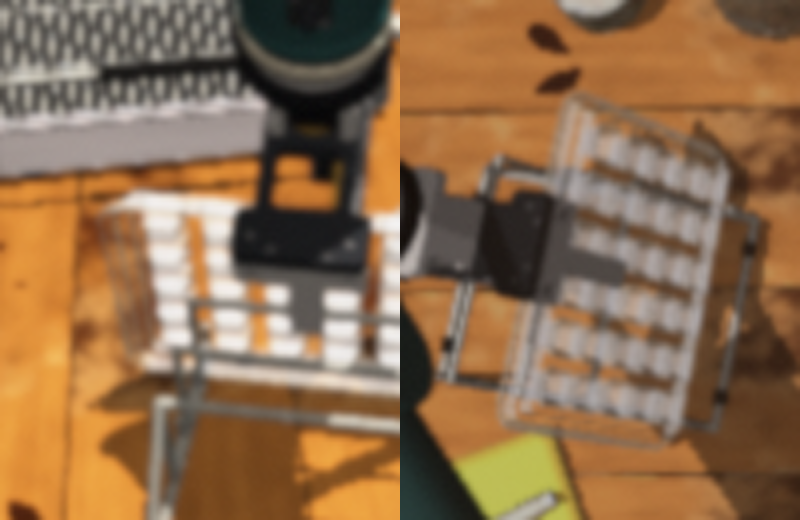

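The fingers straddle the top edge mid-length, the back finger at about (355,258) in the side view and the front finger over the cells at (250,227) in the top view. Closing.

Request:
move_arm(steps=[0,0,0,0,0,0,0.3,0,0,0,0,0,0,0.25,0,0,0,0,0,0,0.2,0,0,0,0,0,0,0.1,0,0,0,0,0,0,0,0,0,0,0,0,0,0,0,0,0,0,0,0,0])

```text
time: 4.6
tool_pos: [0.5302, 0.27, 0.1754]
ee_rot: [-2.657, 0.001, 2.945]
wrist_force: [0.4, -0.2, -0.6]
width: 0.0416
finger_force: 0.0
```

Request:
move_arm(steps=[0,0,0,0,0,0,0,0,0,0,0,0,0,0,0,0,0,0,0,0,0,0,0,0,0,0,0,0,0,0,0,0,0,0,0,0,0,0,0,0,0,0])

```text
time: 5.2
tool_pos: [0.5299, 0.2686, 0.1762]
ee_rot: [-2.654, 0.001, 2.944]
wrist_force: [-2.0, -5.1, 3.0]
width: 0.0184
finger_force: 29.7
```

Request:
move_arm(steps=[0,0,0,0.002,0.009,0.018,0,0,0,0,0.005,0.023,0.044,0,0,0,0,0.007,0.037,0.071,0,0,0,0,0.011,0.055,0.106,0,0,0,0,0.014,0.074,0.141,0,0,0,0,0.018,0.092,0.177,0,0,0,0,0.018,0.092,0.177,0])

```text
time: 5.9
tool_pos: [0.5495, 0.3655, 0.3564]
ee_rot: [-2.668, 0.009, 2.949]
wrist_force: [-0.5, -0.6, -1.7]
width: 0.0182
finger_force: 30.0
```

Request:
move_arm(steps=[0.07,0,0.02,0.004,-0.03,0.005,0,0.16,0,0.045,0.01,-0.07,0.01,0,0.26,0,0.073,0.017,-0.115,0.01,0,0.36,0,0.101,0.023,-0.16,0.01,0,0.46,0,0.13,0.03,-0.205,0.01,0,0.56,0,0.158,0.036,-0.25,0.01,0,0.66,0,0.186,0.042,-0.295,0.01,0,0.76,0,0.214,0.048,-0.34,0.01,0])

```text
time: 6.7
tool_pos: [0.5954, 0.021, 0.3618]
ee_rot: [2.864, -0.055, -3.09]
wrist_force: [0.8, -0.4, -1.5]
width: 0.018
finger_force: 30.0
```

Run:
```python
from h import *
o=get_obs(); print(o["joint_positions"],o["qvel"],o["tool_pos"],o["ee_rot"])
```

```text
[-0.2046  0.2687  0.9068  0.2916  2.0724 -1.6916] [-1.2222  0.2865 -0.1684  0.9928  0.2808 -1.0693] [0.5954 0.021  0.3618] [ 2.8637 -0.0548 -3.0903]
```

Request:
move_arm(steps=[0.08,0,0.022,0.006,-0.045,0,0,0.16,0,0.045,0.012,-0.09,0,0,0.24,0,0.068,0.018,-0.135,0,0,0.32,0,0.09,0.024,-0.18,0,0,0.4,0,0.113,0.03,-0.225,0,0,0.433,0,0.122,0.036,-0.27,0,0,0.433,0,0.122,0.038,-0.298,-0.01,0,0.433,0,0.122,0.038,-0.298,-0.017,0,0.433,0,0.122,0.038,-0.298,-0.017,0])

```text
time: 7.6
tool_pos: [0.6257, -0.2696, 0.3373]
ee_rot: [2.438, -0.001, -2.96]
wrist_force: [1.0, 0.4, -0.8]
width: 0.0178
finger_force: 30.0
```

```bash
cat > st.py <<'E'
from h import *
# mould pose in hand -> grille frame.  G grille origin, yaw
G=np.array([.616,-.1503,.04]); YAW=.189
def gf():
    c,s=np.cos(np.radians(50)),np.sin(np.radians(50))
    return R.from_euler("z",YAW).as_matrix()@np.array([[1,0,0],[0,c,s],[0,-s,c]])
if __name__=="__main__":
    o=get_obs(); print(o["time"],o["joint_positions"],o["tool_pos"],o["ee_rot"],o["wrist_force"])
    T=R.from_euler("xyz",o["ee_rot"]).as_matrix(); B=gf()
    want=np.c_[-B[:,0],B[:,2],B[:,1]]
    print("turn to want",R.from_matrix(want@T.T).as_rotvec(),"tcp in grille",B.T@(o["tool_pos"]-G)); print(B)
E
python3 st.py
```

```text
7.6 [-0.6977  0.823   0.2789  0.7365  2.4806 -1.957 ] [ 0.6257 -0.2696  0.3373] [ 2.4379 -0.0005 -2.9601] [ 0.9529  0.4411 -0.816 ]
turn to want [-0.0054 -0.0016  0.0075] tcp in grille [-0.0129 -0.3042  0.1   ]
[[ 0.9822 -0.1208 -0.1439]
 [ 0.1879  0.6313  0.7524]
 [ 0.     -0.766   0.6428]]
```

Run:
```python
from st import *
from m import plane
B=gf(); im=[]
for n,(x0,y0) in dict(side=(250,90),top=(300,140)).items():
    p,d=snapshot(n); r=silhouettes(n,"mould"); 
    c=p[y0:y0+130,x0:x0+130,::-1].copy()
    if r:
        M=r[0]["pixels"]; P=cloud(n,M,d); L=(P-G)@B; L=L[L[:,2]>.03]
        q=plane(L); print(n,r[0]["score"],M.sum(),len(L),q[2].sum(),q[0],q[1],np.percentile(L[q[2]],[.5,2,98,99.5],axis=0).round(3))
    im.append(cv2.resize(c,(400,400),interpolation=cv2.INTER_CUBIC))
cv2.imwrite("pics/h1.png",np.hstack(im))
```

```text
side 0.95 2862 2372 1232 [-0.0035 -0.2204  0.1082] [-0.0032 -0.0078  1.    ] [[-0.129 -0.324  0.104]
 [-0.116 -0.318  0.104]
 [ 0.108 -0.122  0.112]
 [ 0.109 -0.12   0.113]]
top 0.87 4159 3476 1799 [-0.0127 -0.2276  0.1104] [0.0008 0.0154 0.9999] [[-0.121 -0.329  0.105]
 [-0.108 -0.328  0.106]
 [ 0.095 -0.129  0.115]
 [ 0.1   -0.128  0.115]]
```

View pics/h1.png

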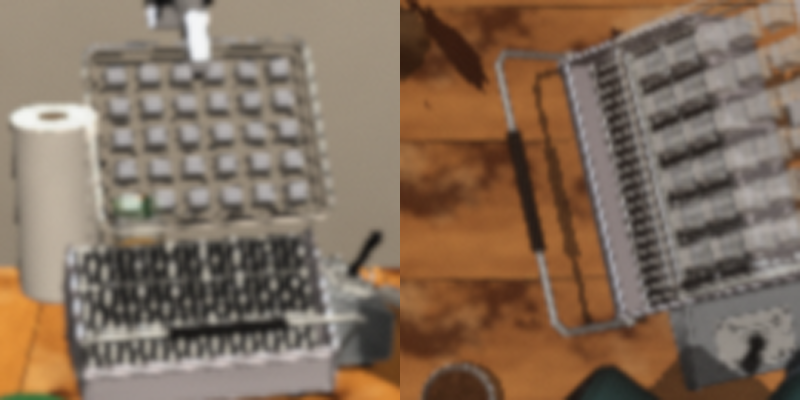

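The side view shows the mould held square above the grille, its bumps facing the camera. It is centred to about 3 mm and flat to 0.015 rad. The bail lies open to the left. Coming in now.

Request:
move_arm(steps=[0,0,0,0.008,-0.015,-0.023,0,0,0,0,0.012,-0.03,-0.046,0,0,0,0,0.012,-0.03,-0.046,0,0,0,0,0.012,-0.03,-0.046,0])

```text
time: 8.2
tool_pos: [0.635, -0.2964, 0.2932]
ee_rot: [2.443, 0.003, -2.958]
wrist_force: [0.3, 0.0, -1.1]
width: 0.0181
finger_force: 30.0
```

```bash
python3 st.py
```

```text
8.2 [-0.7145  0.8773  0.2746  0.6826  2.4492 -2.0364] [ 0.635  -0.2964  0.2932] [ 2.4428  0.0032 -2.9579] [ 0.3248  0.0076 -1.0919]
turn to want [-0.0012  0.0031  0.0053] tcp in grille [-0.0088 -0.2885  0.0501]
[[ 0.9822 -0.1208 -0.1439]
 [ 0.1879  0.6313  0.7524]
 [ 0.     -0.766   0.6428]]
```

Request:
move_arm(steps=[0,0,0,0.001,0.014,-0.027,0,0,0,0,0,0.028,-0.054,0,0,0,0,-0.001,0.042,-0.081,0,0,0,0,-0.001,0.042,-0.081,0,0,0,0,-0.001,0.042,-0.081,0])

```text
time: 8.7
tool_pos: [0.6342, -0.2549, 0.2137]
ee_rot: [2.444, 0.005, -2.958]
wrist_force: [0.2, 0.6, -0.7]
width: 0.0182
finger_force: 30.0
```

```bash
python3 st.py|head -2
```

```text
8.7 [-0.6767  0.754   0.6339  0.5644  2.2343 -2.1889] [ 0.6342 -0.2549  0.2137] [ 2.4444  0.0046 -2.958 ] [ 0.1825  0.645  -0.6578]
turn to want [0.     0.0047 0.0054] tcp in grille [-0.0018 -0.2013  0.0304]
```

Request:
move_arm(steps=[0,0,0,0.001,-0.003,-0.01,0,0,0,0,0.001,-0.007,-0.019,0,0,0,0,0.001,-0.007,-0.019,0])

```text
time: 9.0
tool_pos: [0.6351, -0.2629, 0.1936]
ee_rot: [2.441, 0.006, -2.958]
wrist_force: [0.2, 3.2, 2.4]
width: 0.018
finger_force: 30.0
```

```bash
python3 st.py|head -2
```

```text
9.0 [-0.6846  0.7733  0.644   0.553   2.2148 -2.2146] [ 0.6351 -0.2629  0.1936] [ 2.4408  0.0056 -2.9582] [0.1577 3.2146 2.4238]
turn to want [-0.0036  0.005   0.0056] tcp in grille [-0.0024 -0.191   0.0113]
```

Request:
move_arm(steps=[0,0,0,-0.001,0.003,-0.003,0,0,0,0,-0.001,0.003,-0.003,0,0,0,0,-0.001,0.003,-0.003,0.3,0,0,0,-0.001,0.003,-0.003,0.38,0,0,0,-0.001,0.003,-0.003,0.38,0,0,0,-0.001,0.003,-0.003,0.38,0,0,0,-0.001,0.003,-0.003,0.38])

```text
time: 9.7
tool_pos: [0.6338, -0.2598, 0.1888]
ee_rot: [2.443, 0.002, -2.96]
wrist_force: [0.6, 0.2, -0.1]
width: 0.0359
finger_force: 0.0
```

```bash
cat > look.py <<'E'
from st import *
from m import plane
B=gf()
def look(tag,view=True):
    im=[]
    for n,(x0,y0) in dict(side=(250,110),top=(310,140)).items():
        p,d=snapshot(n); r=silhouettes(n,"mould")
        if r:
            M=r[0]["pixels"]; P=cloud(n,M,d); L=(P-G)@B; L=L[(L[:,2]>-.01)&(L[:,2]<.03)]
            print(n,r[0]["score"],M.sum(),len(L),L.mean(0),np.percentile(L,[.5,2,50,98,99.5],axis=0).round(3).tolist())
            for e in spot_point(n,"mould_top_edge")[:1]: print(" top edge uv",e["score"],np.array(e["uv"]), proj(n,G+B@np.array([0,-.204,.009]))[0])
        im.append(cv2.resize(p[y0:y0+130,x0:x0+130,::-1],(400,400),interpolation=cv2.INTER_CUBIC))
    cv2.imwrite(f"pics/{tag}.png",np.hstack(im))
if __name__=="__main__":
    import sys; look(sys.argv[1]); print(get_obs()["time"])
E
python3 st.py|head -2; python3 look.py p1
```

```text
9.7 [-0.6818  0.7657  0.6648  0.546   2.2024 -2.2188] [ 0.6338 -0.2598  0.1888] [ 2.4427  0.0021 -2.9597] [ 0.5668  0.1945 -0.0952]
turn to want [-0.0011  0.0019  0.0071] tcp in grille [-0.0031 -0.1853  0.0107]
side 0.72 1764 1567 [ 0.0027 -0.1094  0.0138] [[-0.111, -0.195, -0.005], [-0.102, -0.189, -0.002], [0.013, -0.103, 0.016], [0.095, -0.018, 0.024], [0.096, -0.017, 0.026]]
 top edge uv 0.88 [312.6 150.5] [309.6922 149.661 ]
top 0.59 2530 2493 [-0.0071 -0.1038  0.0128] [[-0.121, -0.205, -0.005], [-0.107, -0.201, -0.001], [-0.014, -0.109, 0.015], [0.092, -0.005, 0.022], [0.099, 0.0, 0.024]]
 top edge uv 0.58 [418.3 183.5] [420.3133 181.4686]
10.0
```

View pics/p1.png

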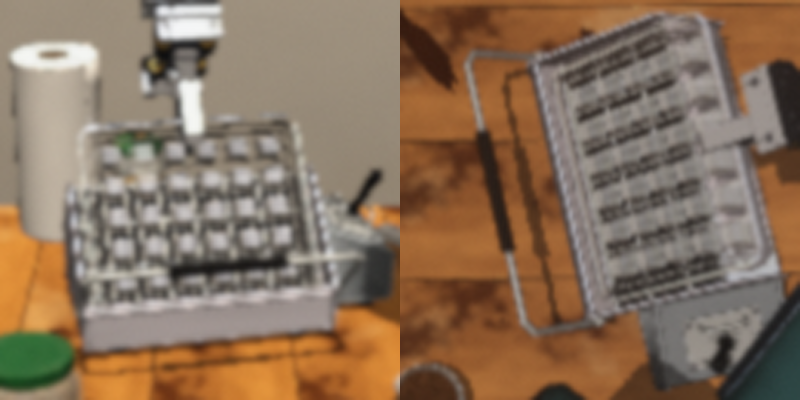

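The mould is let go and lies home and flat, spanning slope -0.205 to 0. The roller is still open at about (331,197) in the side view. I retreat up the slope, clear over it and reorient to push the bail.

Request:
move_arm(steps=[0,0,0,0.004,-0.022,0.027,0.38,0,0,0,0.008,-0.044,0.054,0.38,0,0,0,0.008,-0.05,0.1,0.3,-0.1,-0.02,0,0,-0.03,0.14,0,-0.25,-0.05,0,-0.01,0.01,0.15,0,-0.4,-0.076,0,-0.016,0.055,0.155,0,-0.54,-0.103,0,-0.022,0.1,0.16,0,-0.68,-0.13,0,-0.03,0.15,0.16,0,-0.82,-0.157,0,-0.036,0.195,0.16,0,-0.857,-0.164,0,-0.042,0.24,0.16,0,-0.857,-0.164,0,-0.045,0.255,0.16,0,-0.857,-0.164,0,-0.045,0.255,0.16,0])

```text
time: 11.2
tool_pos: [0.5884, -0.0022, 0.3498]
ee_rot: [-2.968, 0.008, -2.951]
wrist_force: [0.6, -0.5, 0.9]
width: 0.0006
finger_force: 0.0
```

```bash
python3 st.py|head -1;python3 - <<'E'
from st import *
# roller from depth, level frame centred at the pivot: a along dryer x, h left, z up
Z=R.from_euler("z",YAW).as_matrix(); piv=G+gf()@[0,0,.025]; U={}
for n in("side","top"):
    p,d=snapshot(n); r=silhouettes(n,"bail_roller"); e=spot_point(n,"bail_roller"); U[n]=e[0]["uv"] if e else None
    hsv=cv2.cvtColor(p,cv2.COLOR_RGB2HSV)
    m=r[0]["pixels"]&(hsv[:,:,2]<80)
    L=(cloud(n,m,d)-piv)@Z; L=L[(L[:,2]>.03)]; print(n,r[0]["score"],len(L),np.median(L,0),np.percentile(L,[5,95],axis=0))
    v,u=np.nonzero(m); print("  dark uv centroid",u.mean(),v.mean(),e[0]["uv"] if e else None); U[n,1]=(np.median(u),np.median(v))
for k in(None,1):
    a,b=(U["side"],U["top"]) if k is None else (U["side",1],U["top",1])
    if a is not None and b is not None:
        x,rr=tri(a,b); q=(x-piv)@Z; print(q,rr,"rad",np.hypot(q[1],q[2]),"bail",np.arctan2(q[2],q[1])-np.radians(20))
E
```

```text
11.2 [-0.0038  0.1611  1.0423 -0.1778  1.892  -1.8252] [ 0.5884 -0.0022  0.3498] [-2.9681  0.0078 -2.9506] [ 0.6108 -0.4765  0.9011]
side 0.59 184 [-0.0054  0.0888  0.0779] [[-0.1342  0.0638  0.055 ]
 [ 0.052   0.0934  0.0829]]
  dark uv centroid 329.3299492385787 196.27918781725887 [322.2, 195.0]
top 0.86 145 [-0.0288  0.0822  0.081 ] [[-0.1395  0.0525  0.05  ]
 [ 0.013   0.089   0.0863]]
  dark uv centroid 344.7426900584795 213.41520467836258 [338.9, 199.4]
[0.0065 0.0866 0.0818] [0.0001] rad 0.11912777734453157 bail 0.40781236203372456
[-0.0165  0.0781  0.0713] [0.0086] rad 0.10571980071367883 bail 0.39116697903099046
```

Request:
move_arm(steps=[0,0,0,0,0,-0.04,0,0,0,0,0,0,-0.085,0,0,0,0,0,0,-0.13,0,0,0,0,0,0,-0.175,0,0,0,0,0,0,-0.21,0,0,0,0,0,0,-0.224,0,0,0,0,0,0,-0.224,0])

```text
time: 12.2
tool_pos: [0.5875, -0.0059, 0.1224]
ee_rot: [-2.969, 0.001, -2.957]
wrist_force: [-0.2, -1.0, -0.1]
width: 0.0004
finger_force: 0.0
```

Request:
move_arm(steps=[0,0,0,0.004,-0.02,0,0,0,0,0,0.007,-0.037,0,0,0,0,0,0.01,-0.054,0.003,0,0,0,0,0.013,-0.071,0.006,0,0,0,0,0.017,-0.088,0.01,0,0,0,0,0.02,-0.105,0.014,0,0,0,0,0.023,-0.122,0.018,0,0,0,0,0.026,-0.138,0.022,0,0,0,0,0.029,-0.15,0.022,0,0,0,0,0.029,-0.15,0.022,0])

```text
time: 13.2
tool_pos: [0.6179, -0.1573, 0.1468]
ee_rot: [-2.966, 0.006, -2.958]
wrist_force: [-0.1, -0.3, 0.2]
width: 0.0006
finger_force: 0.0
```

```bash
python3 look.py b1; python3 st.py|sed -n 1,2p
```

```text
13.4
13.4 [-0.2527  0.2517  1.3348 -0.1553  1.4749 -2.001 ] [ 0.618  -0.1546  0.1474] [-2.9672  0.0073 -2.9548] [-0.7402  0.6807  0.4116]
turn to want [0.8558 0.1697 0.0052] tcp in grille [ 0.0011 -0.0852  0.0655]
```

View pics/b1.png

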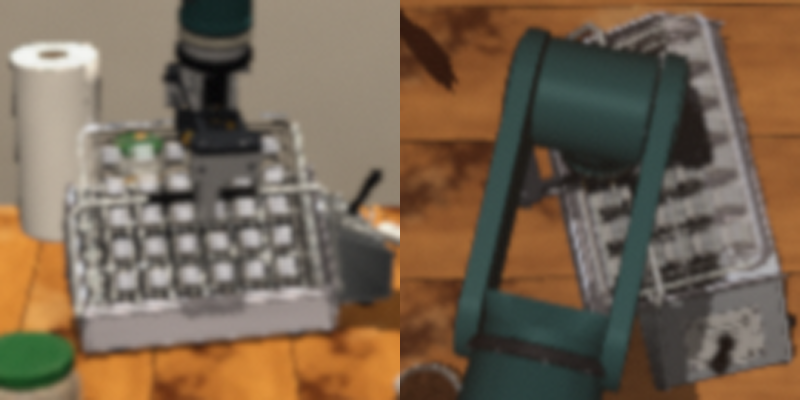

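The roller is over and pressing toward the mould, at about (315,172) in the side view, with roughly 25 mm left. Pushing on gently.

Request:
move_arm(steps=[0,0,0,0.002,-0.008,-0.002,0,0,0,0,0.003,-0.014,-0.003,0,0,0,0,0.004,-0.019,-0.003,0,0,0,0,0.0045,-0.023,-0.003,0,0,0,0,0.0045,-0.023,-0.003,0])

```text
time: 13.9
tool_pos: [0.6216, -0.1775, 0.1427]
ee_rot: [-2.97, 0.004, -2.955]
wrist_force: [-0.8, 3.5, -3.9]
width: 0.0001
finger_force: 2.1
```

```bash
python3 st.py|sed -n 1,2p
```

```text
13.9 [-0.2876  0.2732  1.3174 -0.1514  1.4693 -2.0349] [ 0.6216 -0.1775  0.1427] [-2.97    0.0044 -2.9555] [-0.8178  3.4965 -3.8786]
turn to want [0.8537 0.1662 0.0046] tcp in grille [ 0.0004 -0.0965  0.0447]
```

Request:
move_arm(steps=[0,0,0,0.0004,-0.002,0,0,0,0,0,0.0008,-0.004,0,0,0,0,0,0.0008,-0.004,0,0])

```text
time: 14.2
tool_pos: [0.6222, -0.1788, 0.1435]
ee_rot: [-2.974, 0.005, -2.954]
wrist_force: [-3.0, 9.5, -2.6]
width: 0.0003
finger_force: 4.9
```

Request:
move_arm(steps=[0,0,0,-0.003,0.015,0,0,0,0,0,-0.008,0.04,0.02,0,0,0,0,-0.015,0.06,0.06,0,0,0,0,-0.03,0.1,0.1,0,0,0,0,-0.06,0.14,0.12,0,0,0,0,-0.1,0.18,0.12,0,0,0,0,-0.14,0.22,0.12,0,0,0,0,-0.18,0.25,0.12,0,0,0,0,-0.18,0.25,0.12,0])

```text
time: 15.1
tool_pos: [0.4419, 0.0696, 0.2671]
ee_rot: [-2.966, 0.014, -2.953]
wrist_force: [0.6, -0.0, 0.1]
width: 0.0004
finger_force: 0.0
```

```bash
python3 look.py t1
python3 - <<'E'
from st import *
Z=R.from_euler("z",YAW).as_matrix(); piv=G+gf()@[0,0,.025]
for q in("bail_roller","toggle_tip","toggle_pivot"):
    U={n:spot_point(n,q) for n in("side","top")}
    print(q,[[(round(e["score"],2),e["uv"]) for e in U[n]] for n in U])
    if U["side"] and U["top"]:
        x,r=tri(U["side"][0]["uv"],U["top"][0]["uv"]); w=(x-piv)@Z; print("  ",x,r,"rel pivot",w,"bail",np.arctan2(w[2],w[1])-np.radians(20))
T=np.array([.4565,-.271,.088])
for a in(24,0,-24):
    s=np.radians(a); P=T+Z@R.from_euler("y",-20,degrees=True).as_matrix()@[0,.072*np.sin(s),.072*np.cos(s)]; print(a,P,proj("side",P)[0],proj("top",P)[0])
# dark lever pixels by depth
for n,(u,v) in dict(side=(367,173),top=(414,254)).items():
    p,d=snapshot(n); sub=(slice(v-22,v+22),slice(u-22,u+22)); m=np.zeros((400,640),bool); m[sub]=p[sub].max(2)<50
    P=cloud(n,m,d); P=P[P[:,2]>.085]; print(n,len(P)); 
    o=P[np.argsort(P[:,2])]; k=max(len(o)//3,1); print("  low",o[:k].mean(0),"high",o[-k:].mean(0),o[-1])
print(get_obs()["time"],get_obs()["tool_pos"])
E
```

```text
15.3
bail_roller [[(0.66, [314.4, 175.0])], [(0.73, [389.5, 191.0])]]
   [ 0.6243 -0.1948  0.141 ] [0.0003] rel pivot [-0.0002 -0.0644  0.085 ] bail 1.8701689491360423
toggle_tip [[(0.64, [373.4, 165.7])], [(0.61, [415.8, 256.3]), (0.32, [246.8, 237.5])]]
   [ 0.4263 -0.26    0.1492] [0.0078] rel pivot [-0.2069 -0.0913  0.0931] bail 1.997171320374743
toggle_pivot [[(0.45, [364.7, 177.4])], [(0.94, [418.1, 250.8])]]
   [ 0.4475 -0.2813  0.0964] [0.0024] rel pivot [-0.1901 -0.1162  0.0403] bail 2.4587697412427816
24 [ 0.4289 -0.2465  0.1498] [371.5957 166.7467] [410.864  257.4196]
0 [ 0.4323 -0.2756  0.1557] [369.6093 162.1291] [421.3477 255.9056]
-24 [ 0.4399 -0.304   0.1498] [366.3615 160.8646] [430.4095 253.0588]
side 23
  low [ 0.447  -0.2622  0.1077] high [ 0.4309 -0.2457  0.1471] [ 0.4314 -0.2443  0.1534]
top 31
  low [ 0.4471 -0.2703  0.1103] high [ 0.4267 -0.2518  0.1545] [ 0.4298 -0.2506  0.1586]
15.7 [0.4436 0.0678 0.2637]
```

View pics/t1.png

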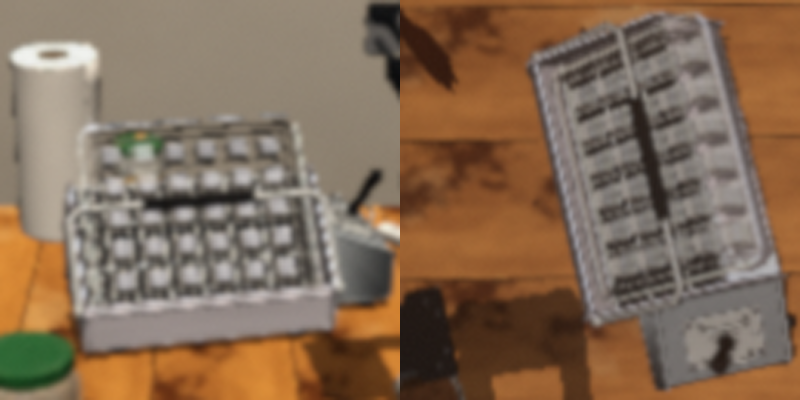

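The bail now lies across the mould, roller at about (314,174) in the side view and (389,191) in the top view; my estimate is 1.87 rad. I'll press it from above once to make sure it is seated. The toggle is still off, with its tip at (.429,-.248,.150).

Request:
move_arm(steps=[0,0,0,0.03,-0.043,0,0,0,0,0,0.06,-0.086,0,0,0,0,0,0.09,-0.129,0,0,0,0,0,0.12,-0.172,0,0,0,0,0,0.15,-0.215,-0.01,0,0,0,0,0.18,-0.259,-0.03,0,0,0,0,0.18,-0.259,-0.06,0,0,0,0,0.18,-0.259,-0.08,0,0,0,0,0.18,-0.259,-0.092,0,0,0,0,0.18,-0.259,-0.097,0,0,0,0,0.18,-0.259,-0.097,0])

```text
time: 16.8
tool_pos: [0.6231, -0.1903, 0.1672]
ee_rot: [-2.968, 0.007, -2.955]
wrist_force: [-1.0, -0.7, -0.4]
width: 0.0002
finger_force: 0.0
```

Request:
move_arm(steps=[0,0,0,0,0,-0.003,0,0,0,0,0,0,-0.005,0,0,0,0,0,0,-0.007,0,0,0,0,0,0,-0.007,0])

```text
time: 17.2
tool_pos: [0.6232, -0.1905, 0.1604]
ee_rot: [-2.968, 0.008, -2.955]
wrist_force: [0.2, 0.4, 0.8]
width: 0.0006
finger_force: 0.3
```

Request:
move_arm(steps=[0,0,0,0,0,-0.002,0,0,0,0,0,0,-0.004,0,0,0,0,0,0,-0.005,0,0,0,0,0,0,-0.005,0])

```text
time: 17.6
tool_pos: [0.6235, -0.1905, 0.16]
ee_rot: [-2.966, 0.01, -2.955]
wrist_force: [-5.7, 2.6, 12.6]
width: 0.0003
finger_force: 6.5
```

The contact height matches a seated roller, held firm under 12 N. Next is the toggle.

Request:
move_arm(steps=[0,0,0,0,0,0.04,0,0,0,0,0,0,0.085,0,0,0,0,-0.04,-0.004,0.1,0,0,0,0,-0.085,-0.008,0.1,0,0,0,0,-0.13,-0.012,0.1,0,0,0,0,-0.17,-0.015,0.1,0,0,0,0,-0.198,-0.018,0.1,0,0,0,0,-0.198,-0.018,0.07,0,0,0,0,-0.198,-0.018,0.03,0,0,0,0,-0.198,-0.018,0,0,0,0,0,-0.198,-0.018,-0.02,0,0,0,0,-0.198,-0.018,-0.02,0])

```text
time: 18.8
tool_pos: [0.4229, -0.2075, 0.1315]
ee_rot: [-2.972, 0.001, -2.955]
wrist_force: [0.5, 0.8, -0.6]
width: 0.0002
finger_force: 0.0
```

```bash
python3 st.py | head -1
python3 - <<'E'
from h import *
p,d=snapshot("side"); a=cv2.resize(p[130:210,320:420,::-1],(500,400),interpolation=cv2.INTER_CUBIC)
p,d=snapshot("top"); b=cv2.resize(p[210:290,370:430,::-1],(300,400),interpolation=cv2.INTER_CUBIC)
cv2.imwrite("pics/tg.png",np.hstack([a,b]))
E
```

```text
18.8 [-0.4825 -0.1258  1.7652 -0.1337  1.3971 -2.2234] [ 0.4229 -0.2075  0.1315] [-2.9724  0.0014 -2.9552] [ 0.5242  0.7515 -0.6459]
```

View pics/tg.png

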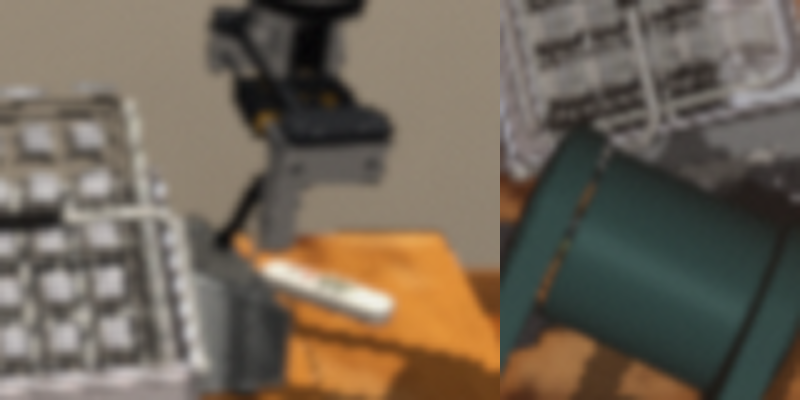

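The finger stands left of the lever (side view: finger about x=376, lever tip about 371), overlapping it across the swing. I'll push right, nudged 5 mm in x.

Request:
move_arm(steps=[0,0,0,0.006,-0.008,0,0,0,0,0,0.008,-0.016,0,0,0,0,0,0.01,-0.024,0,0,0,0,0,0.011,-0.032,0,0,0,0,0,0.013,-0.04,0,0,0,0,0,0.014,-0.047,0,0,0,0,0,0.015,-0.054,0,0,0,0,0,0.015,-0.054,0,0])

```text
time: 19.7
tool_pos: [0.4401, -0.2641, 0.1351]
ee_rot: [-2.967, 0.007, -2.956]
wrist_force: [0.3, 0.8, 0.4]
width: 0.0007
finger_force: 0.0
```

Request:
move_arm(steps=[0,0,0,-0.005,0.03,0.01,0,0,0,0,-0.01,0.06,0.04,0,0,0,0,-0.02,0.1,0.08,0,0,0,0,-0.03,0.15,0.1,0,0,0,0,-0.04,0.2,0.12,0,0,0,0,-0.06,0.25,0.12,0,0,0,0,-0.07,0.3,0.12,0,0,0,0,-0.07,0.3,0.12,0])

```text
time: 20.5
tool_pos: [0.3692, 0.0402, 0.2559]
ee_rot: [-2.968, 0.009, -2.951]
wrist_force: [-0.3, -0.8, -0.0]
width: 0.0003
finger_force: 0.0
```

```bash
python3 look.py f1
python3 - <<'E'
from h import *
for n in("side","top"):
    for q in("toggle_tip","bail_roller"): print(n,q,[(round(e["score"],2),e["uv"]) for e in spot_point(n,q)])
E
```

```text
side 0.63 2627 2351 [-0.0092 -0.0956  0.0125] [[-0.123, -0.202, -0.005], [-0.12, -0.194, -0.003], [-0.006, -0.088, 0.015], [0.095, -0.017, 0.024], [0.113, -0.014, 0.026]]
 top edge uv 0.75 [310.6 150.2] [309.6922 149.661 ]
top 0.85 2478 2376 [-0.0045 -0.103   0.0115] [[-0.102, -0.204, -0.007], [-0.099, -0.2, -0.002], [-0.006, -0.112, 0.013], [0.093, 0.001, 0.022], [0.101, 0.003, 0.023]]
 top edge uv 0.63 [418.6 185.9] [420.3133 181.4686]
20.8
side toggle_tip []
side bail_roller [(0.58, [314.3, 176.7]), (0.29, [387.5, 244.9])]
top toggle_tip [(0.4, [430.9, 253.4])]
top bail_roller [(0.67, [391.5, 190.9])]
```

View pics/f1.png

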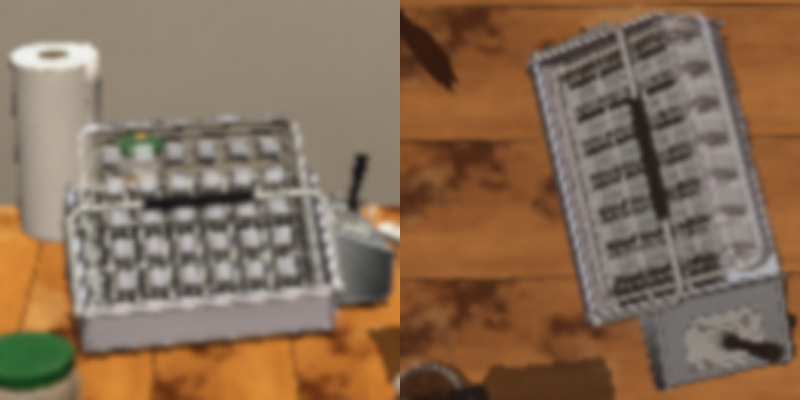

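The lever now leans right: its tip in the top view, (431,253), matches the predicted on-position (430,253). The mould is home, the bail is down and the arm is clear.

```bash
python3 -c "
from bench import *
print(close_job())"
```

```text
the job is handed in; nothing more can be done
None
```

The job is handed in at about 21 s of the 59 s allowed: the mould lies cells down and home on the grille, the bail roller rests on its back, and the toggle is on. The last pictures agree, but I got no verdict back.

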